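# Sweep the rock chips off the fossil picking board

## Robot

A 6-joint arm with a two-finger parallel gripper is mounted at the origin on the work surface. World frame = base frame: x ahead of the robot, y to its left, z up, the work surface at z = 0. Lengths are in m, angles in rad, forces in N, time in s.
With the tool pointing down it reaches from about 0.425 to 0.95 m from the base axis. Payload 3.5 kg.
Tool frame: the origin (TCP) lies at the very end of the fingers, on their centre line; the grasp point (between the pads) lies ctrl.grip_point_offset behind it (ctrl.grip_point_offset is the distance from the TCP to the grasp point, in m); z points along the fingers, y is the direction in which the jaws open and shut (so a half turn about z gives the same grasp; the last joint's range is limited). The gripper opens to 85 mm and grips with 20 to 120 N. Pads are 22 mm wide; open, the fingers measure 114 mm over their backs; the gripper's body (76 mm by 85 mm) begins 54 mm behind the grasp point. The pads swing forward as they close: fully open they stand 13 mm farther back than shut.
Start: joints at [-1.448, 0.286, 1.577, -0, 1.279, -0.15], TCP at [0.182, -0.65, 0.231] pointing down, gripper open.
Joint ranges: [-2.77, 2.77], [-0.9, 2.22], [0.21, 2.48], [-1.53, 4.67], [0.24, 2.81], [-2.84, 2.84]. Speed limits (rad/s): [2.79, 2.79, 3.14, 3.14, 3.14, 3.14].

## Interface

Orientations are given as a unit quaternion [x, y, z, w].
In Python, from plant import ctrl gives the robot as it stands.
- The arm moves only by the tool servo_tool, never from a script. Its argument "increments" is a list of rows, each a list of 5 numbers: the opening, from 0 (shut) to 1 (fully open), then the shift along the world's x, y, z in units of 40 mm (1.0 is 40 mm), then the turn about the world's z in units of 5 degrees (1.0 is 5 degrees). A call has exactly 10 rows; each row is the pose to reach, as a shift and turn from the pose measured when the call began; what a row does not reach only later rows make up. A row lasts 1/12 s, in which the tool goes at most 41.7 mm and 7.16 degrees, less where a joint would pass 70% of its speed; a pose out of reach is approached as far as the arm can. A call with a gripper value outside its range is refused whole. The fingers move at their own pace and stop on an object; "grip_force" is the grip in N (left out, the last holds). Time passes only in rows, so rows that repeat a pose let the fingers close, or fill a call up. It gives the time, the measured TCP pose, the force and the opening at its end, in the units of the state.
- ctrl.get_state(): the state, without advancing time (a new reading comes with each control period).
- ctrl.read_camera(name): name is "scene" or "top" or "wrist"; returns a dict with "frame" (384x512x3 uint8, red, green, blue), "K" (3x3 intrinsics, pixels), "extrinsics" (4x4, takes a point from camera to world coordinates). Camera axes: x right, y down, z forward; pixel columns grow to the right and rows downward; lengths in m; the calibration is good to about 2 mm. A picture is of the moment at which its call begins. There is no depth.
- ctrl.sign_off(): hands the job in, once; it reports no verdict.
Trained networks look in a picture, given as the dict that the camera call returned (one of the last four; its "shot" number tells which), for a name from the list of things; names that differ only in an ending like _2 or _b are one class to them, and where a whole thing is asked for, a point or a joint stands for the part that bears it (a point fixed in the world has none). Each returns a list of dicts, best first, with "conf" (0 to 1); they miss things now and then, are a little off and sometimes report something else, mostly with a low value. They report only what shows in the picture. A call takes as long as a camera call.
- ctrl.masks_of(picture, query): "region" (384x512 bool, what is visible of it) and "extent" ([left, top, right, bottom] in pixels, round what is visible of it).
- ctrl.landmark_of(picture, query): "centre" ([row, column] in pixels: a listed point, or the origin of a listed thing).
The state is a dict: "time": time; "qpos": joint angles; "dq": joint speeds; "joint_efforts": joint torques, N m; "eef_pos": TCP position; "tcp_rot": TCP orientation; "contact_force": force on the tool from outside, world axes, zero at the start; "wrist_torque": the same for the moment, N m; "opening": opening from 0.0 (shut) to 1.0 (fully open).
Only numpy, scipy, OpenCV 4.12 (cv2) and the standard library are available. Lean on these libraries where they do the work, as an engineer would, in place of code of your own. Each camera call takes 0.05 s, during which the arm holds its last target. There are 200 camera calls.

## Task

Sweep the three grey rock chips along the white picking board and off its open end into the empty black waste tray, sliding them steadily over the board with gentle pushes: do not squeeze, lift or flick them. Leave the brown fossil tooth lying where it is on the board, and do not disturb the vertebra in the blue specimen tray, the bottle or the clay elephant.

Things in the scene. Friction and masses are not known exactly. Their poses are not given: they have to be found in the camera images.
- board: Fixed picking board, a white panel 280 mm (own x) x 260 mm (own y), 12 mm thick, raised on battens: its top is 60 mm above the bench. Origin at bench level under its centre. Along its two long sides (own x = +135 and -135 mm, centre lines) run wooden rims 10 mm wide that stand 8 mm above the panel; its two ends (own y = +130 and -130 mm) are open, with no rim. A tray stands at each open end. Its y axis points roughly along world y, give or take 10 degrees.
- waste_tray: Fixed black open tray, empty at the start, 270 mm (own x) x 125 mm (own y) x 45 mm high, walls 3 mm. Origin at the centre of its underside, at bench level. It stands at one open end of the board, either end (own centre 182.5 mm from the board's centre along the board's y), axes parallel to the board's; its rim is tucked 10 mm under the board's end, so that what slides off that end drops in.
- specimen_tray: Fixed blue open tray of the same size with a pale foam liner (top 9 mm above the bench), at the other open end of the board. No chip belongs in it. Origin at the centre of its underside.
- chip_a: Grey angular rock chip, about 30 x 24 mm in plan and 14 mm thick, about 26 g, loose, lying flat on the white board (first of three). Origin at its centre, 7 mm above what it lies on; z up, x along its longer side, turned any way.
- chip_b: Grey angular rock chip, about 30 x 24 mm in plan and 14 mm thick, about 26 g, loose, lying flat on the white board (second of three). Origin at its centre, 7 mm above what it lies on; z up, x along its longer side, turned any way.
- chip_c: Grey angular rock chip, about 30 x 24 mm in plan and 14 mm thick, about 26 g, loose, lying flat on the white board (third of three). Origin at its centre, 7 mm above what it lies on; z up, x along its longer side, turned any way.
- tooth: Brown fossil molar with pale roots, loose, 22 mm (own x) x 38 mm (own y) x 24 mm high, 45 g, standing on the white board among the chips; to be left where it is. Origin at the centre of its underside. The three chips and the tooth lie in four different lanes that run along the board's y, about 58 mm apart (board x about -87, -29, 29, 87 mm), so each chip has a clear straight way to both ends.
- vertebra: Pale fossil vertebra, a waisted disc of 42 mm diameter and 20 mm high with a brown round on top, loose, in the blue specimen tray. Origin at the centre of its underside. Leave alone.
- bottle: Amber bottle with paper label and cap, 48 mm diameter, 110 mm tall, loose on the bench to the right of the board. Origin at the centre of its underside. Leave alone.
- maquette: Pinkish clay elephant model with cream tusks, 260 mm long, 80 mm wide, 145 mm tall, loose on the bench to the left of the board, head towards own -y (away from the robot). Origin at bench level under the middle of its body, so it reaches 170 mm to the front and 95 mm to the back of it. Leave alone.

How it is judged:
By the outcome, as a careful person would: the job done as asked, in the order asked, and still so for the second after the job is handed in, with the robot touching nothing.
It also fails if it takes over 58 s, if anything falls off the work surface, if the arm or the gripper's body presses on something with over 40 N, if the wrist force passes 120 N, or if a joint passes its speed limit or range.

## Working session

There is one attempt and no reset: what is moved stays moved. The work goes in short steps, Python scripts to look and compute and a tool call to move; the robot and the scene stay as the last step left them, time stands still between calls to the robot, and variables do not carry over. Pictures are saved under pics/ and viewed, about 8 in all and at most 12, crops included, and the job is handed in when it is done.

Besides the shell and the picture viewer there is one more tool, called by a JSON object that holds its "op" and its "data". servo_tool: Moves the arm, as the interface text tells. Its arguments: {"type":"object","properties":{"increments":{"type":"array"},"grip_force":{"type":"number"}},"required":["increments"]}

```bash
mkdir -p pics; cat > h.py <<'E'
import numpy as np, cv2
from plant import ctrl
def shot(cam,fn=None):
    p=ctrl.read_camera(cam)
    if fn: cv2.imwrite('pics/'+fn,cv2.cvtColor(p['frame'],cv2.COLOR_RGB2BGR))
    return p
def w(p,row,col,z):
    K,E=p['K'],p['extrinsics']
    d=E[:3,:3]@np.linalg.solve(K,[col,row,1.]);o=E[:3,3]
    return o+d*(z-o[2])/d[2]
E
python3 - <<'E'
from h import *
p=shot('top','t0.png'); q=shot('scene','s0.png')
s=ctrl.get_state(); print(s['eef_pos'],s['tcp_rot'],s['time'],ctrl.grip_point_offset)
for n,z in [('chip_a',.067),('tooth',.06),('board',0),('waste_tray',0),('specimen_tray',0),('vertebra',.009),('bottle',0),('maquette',0)]:
    for d in ctrl.landmark_of(p,n):
        r,c=d['centre']; print(n,round(d['conf'],2),round(r),round(c),w(p,r,c,z).round(3))
E
```

```text
[ 0.18181863 -0.64944129  0.23004867] [ 9.90710884e-01  1.35980896e-01  1.73184896e-05 -1.06785316e-03] 0.1 0.0187
chip_a 0.69 162 282 [ 0.659 -0.051  0.067]
chip_a 0.62 211 268 [ 0.533 -0.012  0.067]
chip_a 0.47 228 276 [ 0.487 -0.03   0.067]
tooth 0.58 181 281 [ 0.61  -0.048  0.06 ]
tooth 0.34 208 345 [ 0.534 -0.212  0.06 ]
board 0.69 199 277 [ 0.568 -0.037  0.   ]
waste_tray 0.58 194 208 [0.586 0.152 0.   ]
specimen_tray 0.74 200 344 [ 0.56  -0.222  0.   ]
vertebra 0.57 200 348 [ 0.557 -0.229  0.009]
vertebra 0.5 211 346 [ 0.529 -0.223  0.009]
bottle 0.91 205 409 [ 0.54  -0.398  0.   ]
maquette 0.97 205 108 [0.565 0.427 0.   ]
```

View pics/t0.png

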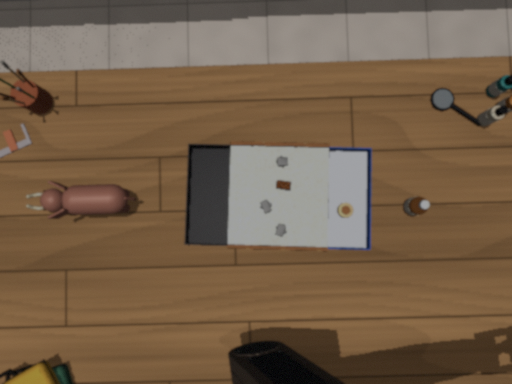

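View pics/s0.png

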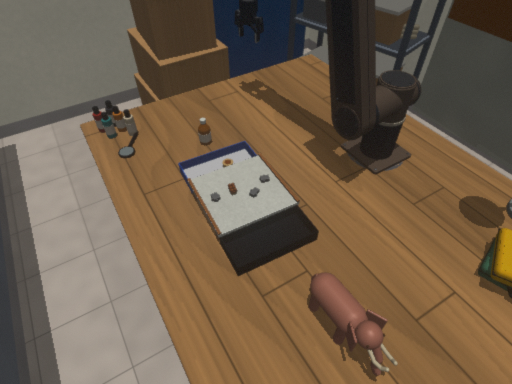

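The top view shows the waste tray at the +y end. The chips are at about px (282,162), (266,207) and (280,230), with the tooth at (284,185). The scene view agrees. Next I'll move over the board for a closer look.

{"op": "servo_tool", "data": {"increments": [[0.15,0.3,0.5,0.3,0.4],[0.15,0.8,1.2,0.7,1.1],[0.15,1.3,2.0,1.0,1.8],[0.15,1.8,2.8,1.4,2.5],[0.15,2.3,3.6,1.7,3.2],[0.15,2.8,4.4,2.0,3.9],[0.15,3.3,5.2,2.3,4.6],[0.15,3.8,6.0,2.5,5.3],[0.15,4.3,6.8,2.5,6.0],[0.15,4.8,7.5,2.5,7.0]]}}

```text
time: 1.33
eef_pos: [0.3747, -0.3482, 0.3327]
tcp_rot: [0.903, 0.429, 0.0, 0.001]
contact_force: [-0.1, -0.7, 0.3]
opening: 0.15
```

{"op": "servo_tool", "data": {"increments": [[0.15,0.5,0.8,0,0.7],[0.15,1.0,1.6,0,1.4],[0.15,1.5,2.4,0,2.1],[0.15,2.0,3.2,0,2.8],[0.15,2.5,4.0,0,3.5],[0.15,3.0,4.8,0,4.2],[0.15,3.5,5.6,0,4.9],[0.15,4.0,6.4,0,5.6],[0.15,4.5,7.1,0,6.3],[0.15,4.8,7.5,0,7.0]]}}

```text
time: 2.17
eef_pos: [0.5679, -0.0451, 0.333]
tcp_rot: [0.73, 0.683, 0.001, 0.001]
contact_force: [-0.7, -0.2, 0.2]
opening: 0.147
```

```bash
python3 - <<'E'
from h import *
p=shot('wrist','w0.png')
s=ctrl.get_state(); print(s['eef_pos'],s['tcp_rot'],s['time'],s['opening'],s['qpos'].round(2) if hasattr(s['qpos'],'round') else s['qpos'])
print(p['extrinsics'].round(3))
for n,z in [('chip_a',.067),('tooth',.06),('board',0),('waste_tray',0),('specimen_tray',0),('vertebra',.009)]:
    for d in ctrl.landmark_of(p,n):
        r,c=d['centre']; print(n,round(d['conf'],2),round(r),round(c),w(p,r,c,z).round(3))
E
```

```text
[ 0.56892104 -0.04359658  0.33268858] [0.72910836 0.68439434 0.00219227 0.00075818] 2.2167 0.14882102683026546 [-0.26 -0.01  1.72  0.    1.43 -0.19]
[[ 0.998 -0.065 -0.017  0.573]
 [-0.067 -0.95  -0.306  0.034]
 [ 0.004  0.307 -0.952  0.476]
 [ 0.     0.     0.     1.   ]]
chip_a 0.9 155 201 [ 0.489 -0.039  0.067]
chip_a 0.81 126 236 [ 0.544 -0.001  0.067]
chip_a 0.8 154 317 [ 0.66  -0.049  0.067]
tooth 0.6 157 276 [ 0.599 -0.05   0.06 ]
tooth 0.46 156 319 [ 0.664 -0.055  0.06 ]
board 0.94 144 257 [ 0.572 -0.038  0.   ]
waste_tray 0.59 22 256 [0.583 0.144 0.   ]
specimen_tray 0.57 241 258 [ 0.562 -0.223  0.   ]
vertebra 0.45 243 240 [ 0.529 -0.22   0.009]
```

View pics/w0.png

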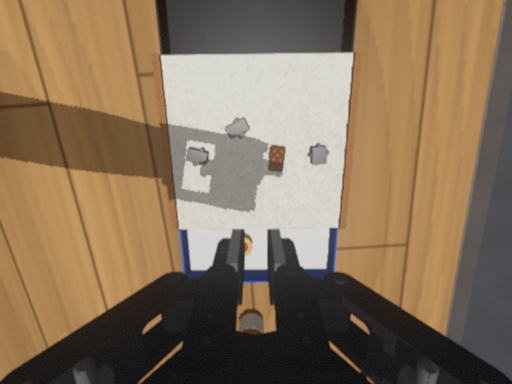

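The wrist view shows the board clearly, with far white corners at about (161,55) and (353,53) and near corners at (178,227) and (341,230). The chips are at (200,155), (237,127) and (318,154), and the tooth at (277,157).

```bash
python3 - <<'E'
from h import *
p=shot('wrist')
P=[w(p,r,c,.06)[:2] for r,c in [(55,161),(53,353),(230,341),(227,178)]]
print(np.round(P,3)); C=np.mean(P,0)
yv=(P[0]+P[1]-P[2]-P[3])/2; print('len',np.linalg.norm(yv)); yv/=np.linalg.norm(yv); xv=np.array([yv[1],-yv[0]]); print('C',C.round(3),'yaw',np.degrees(np.arctan2(xv[1],xv[0])))
for n,z in [('chip_a',.070),('tooth',.075)]:
    for d in ctrl.masks_of(p,n):
        r,c=np.nonzero(d['region']); q=np.array([w(p,a,b,z)[:2] for a,b in zip(r,c)])
        b=np.c_[(q-C)@xv,(q-C)@yv]*1000; print(n,round(d['conf'],2),q.mean(0).round(3),'board',b.mean(0).round(),b.min(0).round(),b.max(0).round())
s=ctrl.get_state();q=s['tcp_rot'];print(np.degrees(2*np.arctan2(q[1],q[0])),s['eef_pos'])
E
```

```text
[[ 0.45   0.096]
 [ 0.709  0.079]
 [ 0.698 -0.186]
 [ 0.432 -0.16 ]]
len 0.26021496117060317
C [ 0.572 -0.043] yaw -3.2349733479426805
chip_a 0.87 [ 0.546 -0.004] board [-28.  37.] [-46.  24.] [-12.  51.]
chip_a 0.79 [ 0.661 -0.049] board [89. -1.] [ 75. -17.] [103.  15.]
chip_a 0.53 [ 0.483 -0.04 ] board [-89.  -2.] [-105.  -16.] [-72.  12.]
chip_a 0.42 [ 0.574 -0.023] board [ 1. 20.] [-139. -124.] [140. 135.]
tooth 0.78 [ 0.599 -0.05 ] board [27. -6.] [ 15. -25.] [40. 13.]
tooth 0.66 [ 0.569 -0.202] board [   6. -159.] [-126. -219.] [ 126. -117.]
85.71984044185295 [ 0.56637516 -0.04924664  0.33291704]
```

{"op": "servo_tool", "data": {"increments": [[0.15,-0.2,0.1,-0.4,0],[0.15,-0.4,0.15,-1.2,0],[0.15,-0.55,0.2,-2.0,0],[0.15,-0.55,0.2,-2.8,0],[0.15,-0.55,0.2,-3.6,0],[0.15,-0.55,0.2,-4.4,0],[0.15,-0.55,0.2,-5.2,0],[0.15,-0.55,0.2,-5.8,0],[0.15,-0.55,0.2,-6.2,0],[0.15,-0.55,0.2,-6.2,0]]}}

```text
time: 3.5
eef_pos: [0.541, -0.0411, 0.0806]
tcp_rot: [0.733, 0.68, -0.002, -0.002]
contact_force: [-1.5, -0.3, -1.6]
opening: 0.147
```

```bash
python3 - <<'E'
from h import *
for i in range(3):
    s=ctrl.get_state(); print(s['time'],s['eef_pos'],s['opening'],s['contact_force'])
    if i<2: p=shot('wrist','w1.png')
s=ctrl.get_state();q=s['tcp_rot'];print(np.degrees(2*np.arctan2(q[1],q[0])))
E
```

```text
3.5 [ 0.54103057 -0.04107212  0.08061011] 0.14725813667222157 [-1.48751065 -0.32666538 -1.61994959]
3.55 [ 0.5426873  -0.0413715   0.08303981] 0.15059903300331054 [-0.08167545  0.30179048 -0.06086208]
3.6 [ 0.54421296 -0.04166155  0.08497874] 0.15141064930001827 [ 0.81820397 -0.33370207  1.17783397]
85.67112610339716
```

View pics/w1.png

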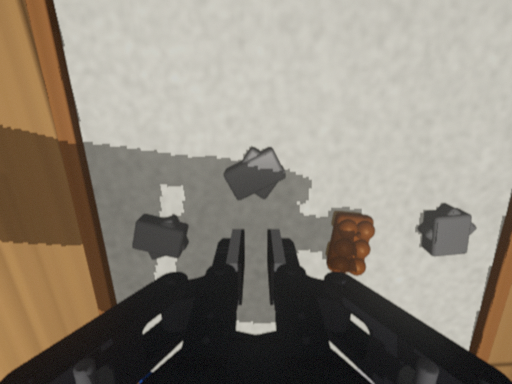

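{"op": "servo_tool", "data": {"increments": [[0.15,0,0,-0.2,0],[0.15,0,0,-0.4,0],[0.15,0,0,-0.52,0],[0.15,0,0,-0.52,0],[0.15,0,0.05,-0.52,0],[0.15,0.01,0.12,-0.52,0],[0.15,0.01,0.2,-0.52,0],[0.15,0.02,0.3,-0.52,0],[0.15,0.02,0.4,-0.52,0],[0.15,0.03,0.5,-0.52,0]]}}

```text
time: 4.43
eef_pos: [0.5455, -0.0212, 0.0644]
tcp_rot: [0.733, 0.68, 0.001, 0.001]
contact_force: [-0.1, -0.0, 0.6]
opening: 0.149
```

```bash
python3 - <<'E'
from h import *
for i in range(3):
    s=ctrl.get_state(); print(s['time'],s['eef_pos'],s['contact_force'])
    if i<2: p=shot('wrist','w2.png')
E
```

```text
4.4333 [ 0.5454821  -0.02118586  0.06435437] [-0.1210962  -0.01624688  0.64335038]
4.4833 [ 0.54549155 -0.02062204  0.06428285] [ 0.28275305  0.9600576  -0.11950211]
4.5333 [ 0.54549573 -0.0209575   0.06427935] [ 0.2222122 -0.3030754  0.2512515]
```

View pics/w2.png

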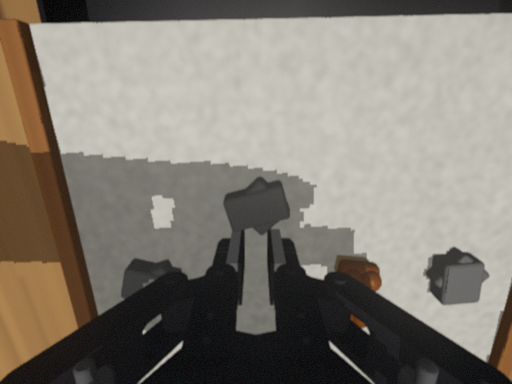

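The chip is just touching both fingertips and centred between them, and the height is right. I'll push steadily from here.

{"op": "servo_tool", "data": {"increments": [[0.15,0.005,0.07,0,0],[0.15,0.01,0.17,0,0],[0.15,0.015,0.27,0,0],[0.15,0.02,0.37,0,0],[0.15,0.03,0.47,0,0],[0.15,0.035,0.57,0,0],[0.15,0.04,0.67,0,0],[0.15,0.05,0.77,0,0],[0.15,0.055,0.87,0,0],[0.15,0.06,0.97,0,0]]}}

```text
time: 5.37
eef_pos: [0.5479, 0.0183, 0.0643]
tcp_rot: [0.733, 0.68, 0.001, 0.001]
contact_force: [-0.1, -1.1, -0.2]
opening: 0.153
```

{"op": "servo_tool", "data": {"increments": [[0.15,0.005,0.1,0,0],[0.15,0.01,0.2,0,0],[0.15,0.015,0.3,0,0],[0.15,0.02,0.4,0,0],[0.15,0.03,0.5,0,0],[0.15,0.035,0.6,0,0],[0.15,0.04,0.7,0,0],[0.15,0.05,0.8,0,0],[0.15,0.055,0.9,0,0],[0.15,0.06,1.0,0,0]]}}

```text
time: 6.2
eef_pos: [0.5503, 0.0587, 0.0643]
tcp_rot: [0.733, 0.68, 0.001, 0.001]
contact_force: [0.9, 0.0, 0.7]
opening: 0.148
```

```bash
python3 - <<'E'
from h import *
s=ctrl.get_state(); print(s['time'],s['eef_pos'],s['contact_force'])
p=shot('wrist','w3.png')
for d in ctrl.landmark_of(p,'chip_a'):
    r,c=d['centre']; print(round(d['conf'],2),round(r),round(c),w(p,r,c,.067).round(3))
E
```

```text
6.2 [0.55034287 0.05867654 0.06425901] [0.90102299 0.03373331 0.65534963]
0.83 206 258 [0.554 0.083 0.067]
```

View pics/w3.png

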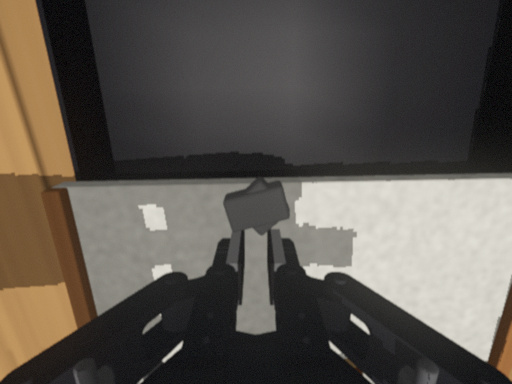

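{"op": "servo_tool", "data": {"increments": [[0.15,0.005,0.06,0,0],[0.15,0.01,0.13,0,0],[0.15,0.015,0.2,0,0],[0.15,0.02,0.27,0,0],[0.15,0.025,0.34,0,0],[0.15,0.03,0.41,0,0],[0.15,0.03,0.48,0,0],[0.15,0.035,0.55,0,0],[0.15,0.04,0.62,0,0],[0.15,0.045,0.7,0,0]]}}

```text
time: 7.13
eef_pos: [0.552, 0.0873, 0.0642]
tcp_rot: [0.733, 0.68, 0.001, 0.001]
contact_force: [-0.6, -0.4, -0.1]
opening: 0.145
```

```bash
python3 - <<'E'
from h import *
s=ctrl.get_state(); print(s['time'],s['eef_pos'],s['contact_force'])
p=shot('wrist','w4.png')
for d in ctrl.landmark_of(p,'chip_a'):
    r,c=d['centre']; print(round(d['conf'],2),round(r),round(c),w(p,r,c,.01).round(3))
E
```

```text
7.1333 [0.5520163  0.08725331 0.06415161] [-0.55948558 -0.40207993 -0.07377984]
0.6 162 252 [0.552 0.124 0.01 ]
```

View pics/w4.png

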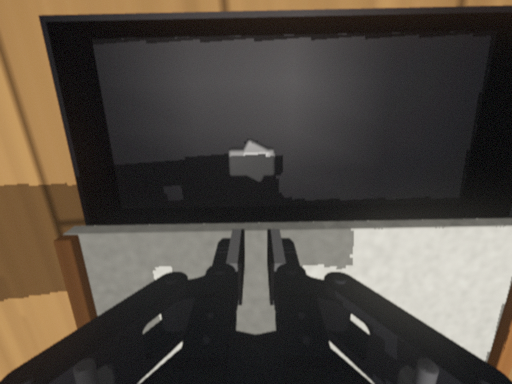

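Chip 1 is lying flat in the black tray at about (252,162), and nothing else moved. Next is the chip in the near lane.

{"op": "servo_tool", "data": {"increments": [[0.15,0,0,0.4,0],[0.15,0,-0.2,1.0,0],[0.15,-0.4,-1.0,1.4,0],[0.15,-0.9,-1.8,1.4,0],[0.15,-1.3,-2.6,1.4,0],[0.15,-1.6,-3.3,1.4,0],[0.15,-1.7,-3.8,1.4,0],[0.15,-1.7,-4.1,1.3,0],[0.15,-1.7,-4.1,0.9,0],[0.15,-1.7,-4.1,0.6,0]]}}

```text
time: 8.07
eef_pos: [0.4847, -0.0775, 0.088]
tcp_rot: [0.733, 0.68, 0.001, 0.001]
contact_force: [-0.2, -0.3, 0.6]
opening: 0.148
```

```bash
python3 - <<'E'
from h import *
p=shot('wrist','w5.png')
s=ctrl.get_state(); print(s['time'],s['eef_pos'],s['contact_force'])
for n in ('chip_a','tooth'):
  for d in ctrl.landmark_of(p,n):
    r,c=d['centre']; print(n,round(d['conf'],2),round(r),round(c),w(p,r,c,.067).round(3))
E
```

```text
8.1167 [ 0.4825828  -0.07635268  0.08508422] [-1.36130173  0.56710571 -1.35185229]
chip_a 0.72 174 249 [ 0.484 -0.041  0.067]
tooth 0.58 171 433 [ 0.595 -0.048  0.067]
```

View pics/w5.png

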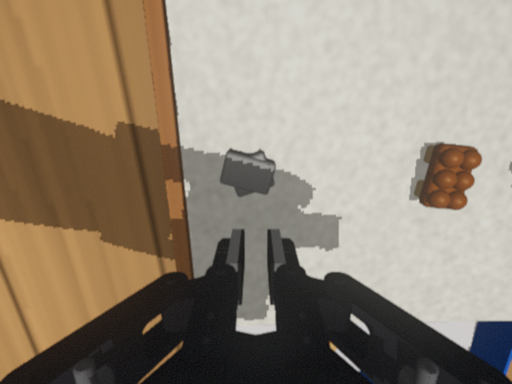

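The chip is ahead of the fingers at (249,174), and there is space to the rim. I'll descend and push.

{"op": "servo_tool", "data": {"increments": [[0.15,-0.03,0,-0.2,0],[0.15,-0.03,0,-0.4,0],[0.15,-0.03,0,-0.52,0],[0.15,-0.03,0,-0.52,0],[0.15,-0.03,0.05,-0.52,0],[0.15,-0.02,0.12,-0.52,0],[0.15,-0.02,0.2,-0.52,0],[0.15,-0.01,0.3,-0.52,0],[0.15,-0.01,0.4,-0.52,0],[0.15,0,0.5,-0.52,0]]}}

```text
time: 9.05
eef_pos: [0.4836, -0.0558, 0.0665]
tcp_rot: [0.732, 0.681, 0.0, -0.0]
contact_force: [-0.2, -0.9, 0.7]
opening: 0.154
```

{"op": "servo_tool", "data": {"increments": [[0.15,0.005,0.1,0,0],[0.15,0.01,0.2,0,0],[0.15,0.015,0.3,0,0],[0.15,0.02,0.4,0,0],[0.15,0.03,0.5,0,0],[0.15,0.035,0.6,0,0],[0.15,0.04,0.7,0,0],[0.15,0.05,0.8,0,0],[0.15,0.055,0.9,0,0],[0.15,0.06,1.0,0,0]]}}

```text
time: 9.88
eef_pos: [0.4861, -0.0154, 0.0666]
tcp_rot: [0.733, 0.681, 0.0, -0.0]
contact_force: [-0.2, -1.1, -0.2]
opening: 0.152
```

```bash
python3 - <<'E'
from h import *
p=shot('wrist','w6.png')
s=ctrl.get_state(); print(s['time'],s['eef_pos'],s['contact_force'])
for d in ctrl.landmark_of(p,'chip_a'):
    r,c=d['centre']; print(round(d['conf'],2),round(r),round(c),w(p,r,c,.067).round(3))
E
```

```text
9.9333 [ 0.48594354 -0.01482418  0.06644666] [ 0.37941355  0.32552387 -0.54468286]
```

View pics/w6.png

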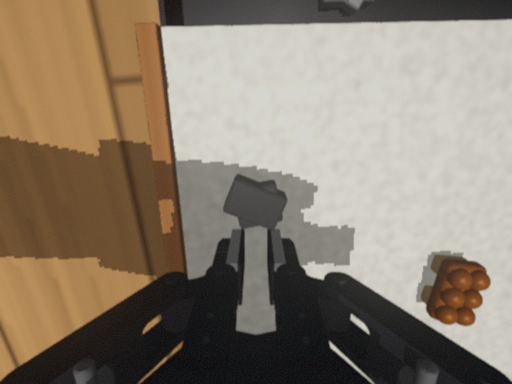

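Chip 2 is square on both fingertips at (255,200), moving straight. I'll continue.

{"op": "servo_tool", "data": {"increments": [[0.15,0.005,0.08,-0.02,0],[0.15,0.01,0.18,-0.05,0],[0.15,0.015,0.28,-0.05,0],[0.15,0.02,0.38,-0.05,0],[0.15,0.03,0.48,-0.05,0],[0.15,0.035,0.58,-0.05,0],[0.15,0.04,0.68,-0.05,0],[0.15,0.05,0.78,-0.05,0],[0.15,0.055,0.88,-0.05,0],[0.15,0.06,0.98,-0.05,0]]}}

```text
time: 10.82
eef_pos: [0.4883, 0.0245, 0.0644]
tcp_rot: [0.732, 0.681, 0.0, -0.0]
contact_force: [-0.5, -0.5, 0.2]
opening: 0.151
```

{"op": "servo_tool", "data": {"increments": [[0.15,0.005,0.1,0,0],[0.15,0.01,0.2,0,0],[0.15,0.015,0.3,0,0],[0.15,0.02,0.4,0,0],[0.15,0.03,0.5,0,0],[0.15,0.035,0.6,0,0],[0.15,0.04,0.7,0,0],[0.15,0.05,0.8,0,0],[0.15,0.055,0.88,0,0],[0.15,0.06,0.95,0,0]]}}

```text
time: 11.65
eef_pos: [0.4907, 0.0629, 0.0644]
tcp_rot: [0.732, 0.681, 0.0, -0.0]
contact_force: [-0.7, 0.2, -0.4]
opening: 0.148
```

{"op": "servo_tool", "data": {"increments": [[0.15,0.005,0.07,0,0],[0.15,0.01,0.14,0,0],[0.15,0.015,0.21,0,0],[0.15,0.02,0.28,0,0],[0.15,0.025,0.35,0,0],[0.15,0.03,0.42,0,0],[0.15,0.03,0.49,0,0],[0.15,0.035,0.56,0,0],[0.15,0.04,0.64,0,0],[0.15,0.045,0.72,0,0]]}}

```text
time: 12.48
eef_pos: [0.4925, 0.092, 0.0644]
tcp_rot: [0.732, 0.681, 0.0, -0.0]
contact_force: [-0.1, 0.0, 0.8]
opening: 0.148
```

```bash
python3 - <<'E'
from h import *
p=shot('wrist','w7.png')
s=ctrl.get_state(); print(s['time'],s['eef_pos'],s['contact_force'])
for d in ctrl.landmark_of(p,'chip_a'):
    r,c=d['centre']; print(round(d['conf'],2),round(r),round(c),w(p,r,c,.01).round(3))
E
```

```text
12.5333 [0.49252271 0.09242031 0.06439635] [ 0.01119576 -0.57193838  0.10736425]
0.95 159 336 [0.553 0.126 0.01 ]
0.63 180 260 [0.497 0.114 0.01 ]
```

View pics/w7.png

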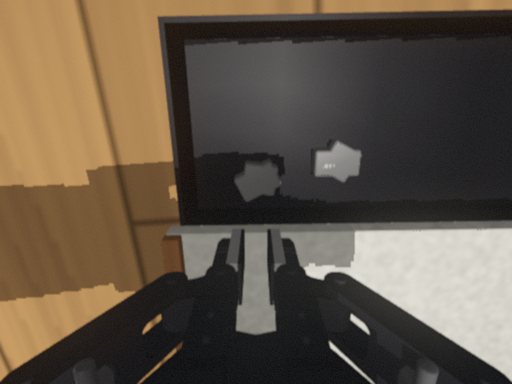

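Both chips are now in the tray, at (337,161) and (260,180). Next is the third one, in the far lane. I'll pass high over the tooth.

{"op": "servo_tool", "data": {"increments": [[0.15,0,0,0.5,0],[0.15,0.1,-0.1,1.3,0],[0.15,0.6,-0.6,1.9,0],[0.15,1.2,-1.3,2.0,0],[0.15,1.8,-2.0,2.0,0],[0.15,2.4,-2.7,2.0,0],[0.15,3.0,-3.4,2.0,0],[0.15,3.6,-4.0,2.0,0],[0.15,4.0,-4.3,2.0,0],[0.15,4.15,-4.45,2.0,0]]}}

```text
time: 13.42
eef_pos: [0.6603, -0.0884, 0.1443]
tcp_rot: [0.733, 0.68, 0.001, 0.0]
contact_force: [-0.3, -0.3, 0.5]
opening: 0.151
```

{"op": "servo_tool", "data": {"increments": [[0.15,0,0,0,0],[0.15,0,0,-0.3,0],[0.15,0,0,-0.7,0],[0.15,0,0,-1.1,0],[0.15,0,0,-1.35,0],[0.15,0,0,-1.4,0],[0.15,0,0,-1.4,0],[0.15,0,0,-1.4,0],[0.15,0,0,-1.4,0],[0.15,0,0,-1.4,0]]}}

```text
time: 14.25
eef_pos: [0.6611, -0.0885, 0.0897]
tcp_rot: [0.733, 0.68, 0.001, 0.001]
contact_force: [0.1, -0.6, 0.5]
opening: 0.153
```

```bash
python3 - <<'E'
from h import *
p=shot('wrist','w8.png')
s=ctrl.get_state(); print(s['time'],s['eef_pos'],s['contact_force'])
q=s['tcp_rot'];print(np.degrees(2*np.arctan2(q[1],q[0])))
for n in ('chip_a','tooth'):
  for d in ctrl.landmark_of(p,n):
    r,c=d['centre']; print(n,round(d['conf'],2),round(r),round(c),w(p,r,c,.067).round(3))
E
```

```text
14.3 [ 0.66096203 -0.08850324  0.08952271] [ 0.37492108 -0.69663434  0.79092504]
85.75808963294539
chip_a 0.7 170 250 [ 0.661 -0.051  0.067]
tooth 0.98 174 153 [ 0.601 -0.048  0.067]
tooth 0.36 328 138 [ 0.568 -0.164  0.067]
```

{"op": "servo_tool", "data": {"increments": [[0.15,-0.05,0,-0.2,0],[0.15,-0.05,0,-0.45,0],[0.15,-0.05,0,-0.63,0],[0.15,-0.05,0,-0.63,0],[0.15,-0.05,0.05,-0.63,0],[0.15,-0.04,0.12,-0.63,0],[0.15,-0.04,0.2,-0.63,0],[0.15,-0.03,0.3,-0.63,0],[0.15,-0.03,0.4,-0.63,0],[0.15,-0.02,0.5,-0.63,0]]}}

```text
time: 15.23
eef_pos: [0.6601, -0.068, 0.0642]
tcp_rot: [0.733, 0.681, 0.001, 0.001]
contact_force: [-0.5, 0.2, 0.8]
opening: 0.15
```

{"op": "servo_tool", "data": {"increments": [[0.15,0.005,0.1,0,0],[0.15,0.01,0.2,0,0],[0.15,0.015,0.3,0,0],[0.15,0.02,0.4,0,0],[0.15,0.03,0.5,0,0],[0.15,0.035,0.6,0,0],[0.15,0.04,0.7,0,0],[0.15,0.05,0.8,0,0],[0.15,0.055,0.9,0,0],[0.15,0.06,1.0,0,0]]}}

```text
time: 16.07
eef_pos: [0.6625, -0.0277, 0.0642]
tcp_rot: [0.733, 0.681, 0.001, 0.001]
contact_force: [0.2, -0.7, 1.3]
opening: 0.154
```

```bash
python3 - <<'E'
from h import *
p=shot('wrist','w9.png')
s=ctrl.get_state(); print(s['time'],s['eef_pos'],s['contact_force'])
for n in ('chip_a','tooth'):
  for d in ctrl.landmark_of(p,n):
    r,c=d['centre']; print(n,round(d['conf'],2),round(r),round(c),w(p,r,c,.067).round(3))
for d in ctrl.masks_of(p,'chip_a'): print(d['conf'],d['extent'])
E
```

```text
16.1167 [ 0.66245218 -0.02691064  0.0641734 ] [-0.74058141  0.6336025  -0.02089406]
chip_a 0.73 207 254 [ 0.663 -0.004  0.067]
tooth 0.92 281 153 [ 0.601 -0.046  0.067]
0.97 [24.9, 0.0, 86.0, 13.2]
0.7 [228.8, 175.1, 287.5, 235.7]
0.49 [122.0, 258.6, 169.6, 329.3]
```

{"op": "servo_tool", "data": {"increments": [[0.15,0.005,0.08,0,0],[0.15,0.01,0.18,0,0],[0.15,0.015,0.28,0,0],[0.15,0.02,0.38,0,0],[0.15,0.03,0.48,0,0],[0.15,0.035,0.58,0,0],[0.15,0.04,0.68,0,0],[0.15,0.05,0.78,0,0],[0.15,0.055,0.88,0,0],[0.15,0.06,0.98,0,0]]}}

```text
time: 17.1
eef_pos: [0.6647, 0.0119, 0.064]
tcp_rot: [0.733, 0.681, 0.001, 0.001]
contact_force: [-0.6, 0.3, -0.5]
opening: 0.152
```

{"op": "servo_tool", "data": {"increments": [[0.15,0.005,0.1,0,0],[0.15,0.01,0.2,0,0],[0.15,0.015,0.3,0,0],[0.15,0.02,0.4,0,0],[0.15,0.03,0.5,0,0],[0.15,0.035,0.6,0,0],[0.15,0.04,0.7,0,0],[0.15,0.05,0.8,0,0],[0.15,0.055,0.88,0,0],[0.15,0.06,0.95,0,0]]}}

```text
time: 17.93
eef_pos: [0.6672, 0.0503, 0.064]
tcp_rot: [0.733, 0.681, 0.001, 0.001]
contact_force: [0.7, -0.9, -0.0]
opening: 0.149
```

{"op": "servo_tool", "data": {"increments": [[0.15,0.005,0.07,0,0],[0.15,0.01,0.14,0,0],[0.15,0.015,0.21,0,0],[0.15,0.02,0.28,0,0],[0.15,0.025,0.35,0,0],[0.15,0.03,0.42,0,0],[0.15,0.03,0.49,0,0],[0.15,0.035,0.56,0,0],[0.15,0.04,0.65,0,0],[0.15,0.045,0.75,0,0]]}}

```text
time: 18.77
eef_pos: [0.6689, 0.0806, 0.064]
tcp_rot: [0.733, 0.681, 0.001, 0.001]
contact_force: [-0.4, 0.4, 0.6]
opening: 0.157
```

```bash
python3 - <<'E'
from h import *
p=shot('wrist','w10.png')
s=ctrl.get_state(); print(s['time'],s['eef_pos'],s['contact_force'])
for d in ctrl.landmark_of(p,'chip_a'):
    r,c=d['centre']; print(round(d['conf'],2),round(r),round(c),w(p,r,c,.01).round(3))
E
```

```text
18.8167 [0.66892591 0.08143029 0.06395082] [-0.32015054  0.37257833  0.10188248]
0.76 164 88 [0.552 0.124 0.01 ]
0.7 167 251 [0.668 0.113 0.01 ]
0.64 182 16 [0.495 0.115 0.01 ]
```

All three are detected in the tray. I'll lift away and take an overview.

{"op": "servo_tool", "data": {"increments": [[0.15,0,0,0.4,0],[0.15,0,-0.1,1.1,0],[0.15,0,-0.3,1.9,0],[0.15,-0.2,-0.6,2.7,0],[0.15,-0.5,-1.0,3.5,0],[0.15,-0.9,-1.4,4.3,0],[0.15,-1.3,-1.8,5.1,0],[0.15,-1.7,-2.1,5.9,0],[0.15,-2.0,-2.4,6.6,0],[0.15,-2.2,-2.5,7.0,0]]}}

```text
time: 19.7
eef_pos: [0.5808, -0.0205, 0.3489]
tcp_rot: [0.733, 0.68, 0.002, 0.004]
contact_force: [1.3, -0.5, 1.2]
opening: 0.148
```

```bash
python3 - <<'E'
from h import *
p=shot('wrist','w11.png')
s=ctrl.get_state(); print(s['time'],s['eef_pos'])
for n,z in [('chip_a',.01),('tooth',.06),('vertebra',.009)]:
  for d in ctrl.landmark_of(p,n):
    r,c=d['centre']; print(n,round(d['conf'],2),round(r),round(c),w(p,r,c,z).round(3))
p=shot('top')
for n in ('bottle','maquette'):
    d=ctrl.landmark_of(p,n)[0]; print(n,w(p,*d['centre'],0).round(3))
E
```

```text
19.75 [ 0.58105241 -0.02072197  0.35188917]
chip_a 0.81 64 198 [0.504 0.117 0.01 ]
chip_a 0.64 59 304 [0.671 0.113 0.01 ]
chip_a 0.59 55 229 [0.553 0.126 0.01 ]
tooth 0.76 168 268 [ 0.602 -0.047  0.06 ]
tooth 0.71 69 197 [0.509 0.105 0.06 ]
vertebra 0.41 250 237 [ 0.532 -0.219  0.009]
bottle [ 0.541 -0.407  0.   ]
maquette [0.574 0.422 0.   ]
```

View pics/w11.png

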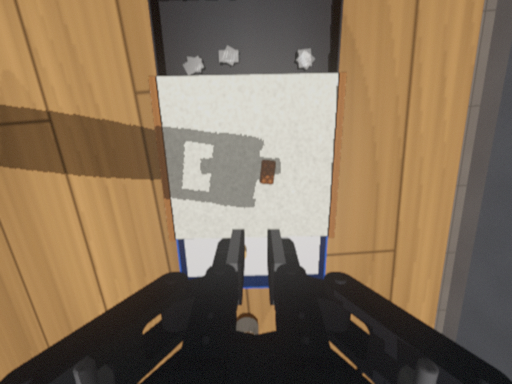

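The picture shows three chips in the black tray at (193,65), (229,55) and (304,58). The tooth is still at (268,171) and the board is otherwise clear. I'll hand in.

```bash
python3 -c "
from plant import ctrl; print(ctrl.sign_off())"
```

```text
the job is handed in; nothing more can be done
None
```

All three grey chips are in the black waste tray, and I handed the job in at about 20 s of the 58 s allowed. I pushed each chip with slightly open fingertips along its own lane at about 48 mm/s, slowing to about 35 mm/s at the board's edge. Force readings stayed under about 2 N.

- **Chips:** the last wrist picture shows all three lying in the tray and none left on the board.
- **Tooth:** it reads (0.602, -0.047) now against (0.599, -0.050) before, which is within measurement error, so it did not move.
- **Vertebra:** it reads the same to within a few millimetres. Its detection confidence was low (0.41), and the gripper partly hid it in the last picture.
- **Bottle and elephant:** they read about 9 to 10 mm from their first estimates, each only from a coarse top view (about 3 mm per pixel). The arm never went near either of them at their height, so I take this as detector error, but I did not check further.
- **False detection:** the detector also reported a second "tooth" in the waste tray (0.71). It lies on one of the chips.

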